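# Snap a V-block fixture plate home on its three-ball mount

## Robot

A 6-joint arm with a two-finger parallel gripper is mounted at the origin on the work surface. World frame = base frame: x ahead of the robot, y to its left, z up, the work surface at z = 0. Lengths are in m, angles in degrees, forces in N, time in s.
With the tool pointing down it reaches from about 0.4 to 0.825 m from the base axis. Payload 7 kg.
Tool frame: the origin (TCP) lies midway between the tips of the shut fingers; the grasp point (between the pads) lies 19 mm behind it; y points along the fingers, z is the direction in which the jaws open and shut, and the axes are right-handed (so a half turn about y gives the same grasp; the last joint's range is limited). The gripper opens to 88 mm and grips with 3 to 60 N. Pads are 19 mm wide; open, the fingers measure 130 mm over their backs; the gripper's body (78 mm by 193 mm) begins 47 mm behind the grasp point.
Start: joints at [89.788, 20.546, 0.682, 0, -70.136, -16.507], TCP at [0.194, 0.646, 0.227] pointing down, gripper open.
Joint ranges: [-176.03, 176.03], [-82.01, 121.73], [-58.28, 71.71], [-173.87, 95.51], [-174.79, -0.11], [-173.66, 173.66]. Speed limits (degrees/s): [136.94, 136.94, 172.46, 180, 180, 180].

## Interface

Orientations are given as [roll, pitch, yaw] about the fixed x, y, z axes, in that order (R = Rz(yaw) Ry(pitch) Rx(roll)).
In Python, from plant import ctrl gives the robot as it stands.
- The arm moves only by the tool step_arm, never from a script. Its argument "rows" is a list that holds one entry, the list of rows, each a list of 7 numbers: the gripper command: -1 is shut, 1 is fully open, values between are in proportion, then the shift along the world's x, y, z in cm, then the turn, a rotation vector about the world's x, y, z in degrees. In form: [[[fingers, tx, ty, tz, rx, ry, rz], ...]]. A call has 1 to 12 rows; each row shifts and turns the commanded pose from where the row before left it; what a row does not reach is not made up. A row lasts 1/8 s, in which the tool goes at most 62.5 mm and 10.7 degrees, less where a joint would pass 70% of its speed; a pose out of reach is approached as far as the arm can. A call is refused whole if a number of a shift passes 6.25 or a number of a turn 10.7, either way. A call with a gripper value outside its range is refused whole. The fingers move at their own pace and stop on an object; the grip force is fixed at half the most. Time passes only in rows, so rows that do not move let the fingers close. It gives the time, the measured TCP pose, the force and the opening at its end, in the units of the state.
- ctrl.get_obs(): the state, without advancing time (a new reading comes with each control period).
- ctrl.snapshot(name): name is "side" or "top"; returns the picture (400x640x3 uint8, blue, green, red); there is no depth.
- ctrl.camera_params(name): a dict with "vertical_fov" (degrees; the focal length in pixels is half the picture's height over the tangent of half this angle, whatever the lens; pixels are square), "cx", "cy" (the principal point, pixels), "rvec" (rotation vector, rad) and "tvec" (3), from world to camera coordinates, as OpenCV has them. Camera axes: x right, y down, z forward; pixel columns grow to the right and rows downward; lengths in m; the calibration is good to about 2 mm. A picture is of the moment at which its call begins. camera_params takes no time and is no camera call.
- ctrl.close_job(): hands the job in, once; it reports no verdict.
The state is a dict: "clock": time; "joint_pos": joint angles; "qvel": joint speeds; "tau": joint torques, N m; "tool_pos": TCP position; "orientation": TCP orientation; "force": force on the tool from outside, world axes, zero at the start; "moment": the same for the moment, N m; "opening": finger opening in m.
Only numpy, scipy, OpenCV 4.12 (cv2) and the standard library are available. Lean on these libraries where they do the work, as an engineer would, in place of code of your own. Each camera call takes 0.05 s, during which the arm holds its last target. There are 200 camera calls.

## Task

Take the V-block plate off its wooden rest and set it on the three-ball mount with its pointed tab over the mount's pointed ear, then ease it down by feel until the mount's sprung jaws take the stud and pull the plate fully home, level on all three balls. Press gently: never load the mount with more than about 3 kg (30 N), or its overload collar gives way. Let go at the end, and leave the sockets, screwdriver, wrench and tape measure around it where they are.

Things in the scene. Friction and masses are not known exactly. Their poses are not given: they have to be found in the camera images.
- plate: Loose fixture plate, 0.4 to 0.63 kg (hidden). Origin: centre of the underside of its aluminium disc (108 mm across, 10 mm thick); z up, x towards its pointed tab. A V-block stands on the disc; below it are three radial V-grooves at 0, 120 and 240 degrees from x, in blocks 28 to 52 mm from the centre, 26 mm wide, reaching 10 mm below the disc, and a central pull stud.
- plate_tab (a point): Tip of the plate's pointed tab: 66 mm from the plate's origin along its x, 5 mm above the disc's underside.
- plate_block (a point): Centre of the top of the plate's steel V-block, 54 mm above the plate's origin. The block is 36 mm along the plate's x and 44 mm along y; its flat sides facing +x and -x are the grip (fingers closing along x), free from the disc's top, 10 mm above the origin, up to 54 mm.
- plate_stud (a point): Lowest point of the plate's central pull stud, 33 mm below the plate's origin: an 8 mm neck ending in a ball of 14 mm.
- rest: Fixed wooden board 120 x 120 mm, 15 mm thick, with three 16 mm dowels on which the plate's disc lies at the start, its underside 60 mm above the bench. Origin: centre of the board's underside.
- base: Fixed base of the three-ball mount: grey flange 130 x 130 x 12 mm, pointed ear towards its +x. Origin: centre of the underside, z up. Its round head is locked at a place that the base's readings do NOT show: up to 3 mm off centre in x and in y (not turned), anywhere in 50 mm of height. With the plate home, the plate's origin is 101 to 151 mm above the base's.
- base_mark (a point): Point on the ear of the base, 66 mm from the base's origin along its x, 12 mm above the bench; the ear's tip is 93 mm out. The plate's tab tip belongs above it. The head's three 16 mm steel balls stand on posts 40 mm from the head's centre, at 0, 120 and 240 degrees from the base's x.
- jaw_l (a joint): One of two sprung jaws on the head, parting along the base's y; m open, 0 at rest. The stud's ball meets them 12 mm above home; about 12 N down in all (plate's weight included; up to 18 N with rubbing) pushes it through. From 5 mm above home they instead pull down, up to 8 N: a plate let go there settles by itself. Its weight alone does not push it through.
- seat_pin (a joint): Brass sensing pin beside the stud on the mount's head, pressed by the disc's underside: 0 = up (no plate), 0.004 m = plate fully home; it starts to move when the disc is 4 mm above home. Soft (about 1 N).
- screwdriver: Screwdriver lying on the bench, bystander. Origin under its middle.
- wrench: Open wrench lying on the bench, bystander. Origin under its middle.
- socket_big: Steel socket 28 mm across, 38 mm tall, standing between rest and mount, bystander. Origin at its underside.
- socket_small: Steel socket 20 mm across, 26 mm tall, standing between rest and mount, bystander. Origin at its underside.
- tape_measure: Tape measure 72 x 42 x 66 mm, bystander. Origin at its underside.
- collar (a joint): Brass overload collar under the mount's head: m that the head has been pushed down. It stays at 0 up to 12 N of downward load on the head (the plate's weight included), then sinks 1 mm per further 9 N; more than 0.002 (30 N) is an overload and must never happen. It springs back.

How it is judged:
By the outcome, as a careful person would: the job done as asked, in the order asked, and still so for the second after the job is handed in, with the robot touching nothing.
It also fails if it takes over 48 s, if anything falls off the work surface, if the arm or the gripper's body presses on something with over 40 N, if the wrist force passes 120 N, or if a joint passes its speed limit or range.

## Working session

There is one attempt and no reset: what is moved stays moved. The work goes in short steps, Python scripts to look and compute and a tool call to move; the robot and the scene stay as the last step left them, time stands still between calls to the robot, and variables do not carry over. Pictures are saved under pics/ and viewed, about 8 in all and at most 12, crops included, and the job is handed in when it is done.

Besides the shell and the picture viewer there is one more tool, called after "Call:" as name(argument=value, ...) on one line, values as JSON. step_arm: Moves the arm, as the interface text tells. Its arguments: {"type":"object","properties":{"rows":{"type":"array"}},"required":["rows"]}

```bash
mkdir -p pics
cat > h.py <<'E'
import numpy as np, cv2
from plant import ctrl
def cam(n):
    p=ctrl.camera_params(n); f=200/np.tan(np.radians(p["vertical_fov"])/2)
    K=np.array([[f,0,p["cx"]],[0,f,p["cy"]],[0,0,1]]); R=cv2.Rodrigues(np.array(p["rvec"],float))[0]
    return K,R,np.array(p["tvec"],float).ravel()
def ray(n,uv):
    K,R,t=cam(n); d=R.T@np.linalg.inv(K)@np.array([uv[0],uv[1],1.]); return -R.T@t,d
def onz(n,uv,z):
    c,d=ray(n,uv); return c+d*(z-c[2])/d[2]
def proj(n,P):
    K,R,t=cam(n); q=K@(R@np.asarray(P,float)+t); return q[:2]/q[2]
def tri(uvs,uvt):
    c1,d1=ray("side",uvs); c2,d2=ray("top",uvt)
    s=np.linalg.lstsq(np.c_[d1,-d2],c2-c1,rcond=None)[0]; a=c1+s[0]*d1;b=c2+s[1]*d2
    return (a+b)/2,np.linalg.norm(a-b)
E
python3 - <<'E'
from h import *
for n in("side","top"):
    im=ctrl.snapshot(n); cv2.imwrite(f"pics/{n}0.png",im); print(n,ctrl.camera_params(n),-cam(n)[1].T@cam(n)[2])
print(ctrl.get_obs())
E
```

```text
side {'vertical_fov': 54.01406948890462, 'cx': 315.188418243992, 'cy': 198.81484154508342, 'rvec': array([ 2.42488444, -0.151046  ,  0.03381685]), 'tvec': array([-0.53364653,  0.12836776,  1.01917016])} [ 0.47641182 -0.62949348  0.84660172]
top {'vertical_fov': 43.74435657626186, 'cx': 315.0875650608357, 'cy': 202.30142965714654, 'rvec': array([ 2.18565818, -2.12804022,  0.10397095]), 'tvec': array([0.01254394, 0.5368091 , 1.56297198])} [3.59671641e-01 6.55871982e-04 1.61302159e+00]
{'clock': 0.1, 'joint_pos': array([ 8.97912902e+01,  2.05875488e+01,  6.40583909e-01, -1.83630361e-02,
       -7.01364724e+01, -1.65073771e+01]), 'qvel': array([-0.07238085, -0.11892317,  0.0799943 ,  0.01894518,  0.1057632 ,
        0.0359298 ]), 'tau': array([-1.53544024e-03, -5.84165418e+01,  2.93753064e+01,  7.01564535e+00,
        1.01342911e-02, -6.11078940e-05]), 'tool_pos': array([0.1940407 , 0.64605961, 0.22572381]), 'orientation': array([-8.99150963e+01,  7.15805282e-03,  1.63277666e+02]), 'force': array([-0.75674723, -0.69325415, -0.19975647]), 'moment': array([-0.0485468 ,  0.00263742,  0.01417756]), 'opening': 0.08780278676251435}
```

View pics/side0.png

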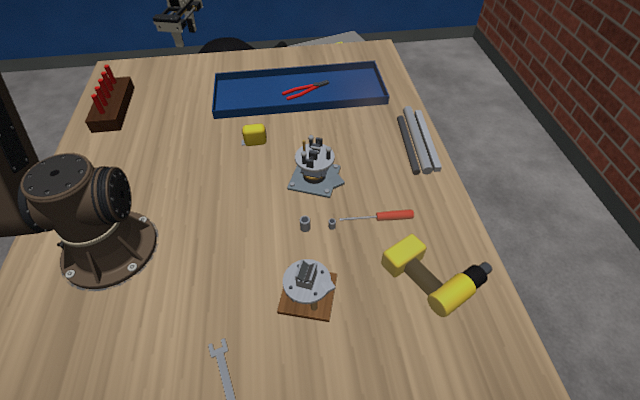

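View pics/top0.png

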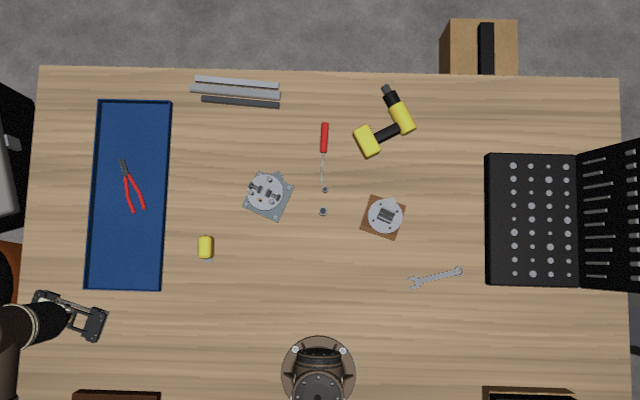

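Side view: plate near (306,280), mount near (314,165). Top view: plate near (386,216), mount near (267,194). Next, an enlarged composite.

Run:
```python
from h import *
s=cv2.imread("pics/side0.png");t=cv2.imread("pics/top0.png")
def crop(im,x,y,w=66,h=50): return cv2.resize(im[y:y+h,x:x+w],(400,300),interpolation=cv2.INTER_CUBIC)
# side plate x275.. y255 ; side mount x280,y132 (66x66 tall)
a=crop(s,272,255,80,60);b=crop(s,276,133,80,60);c=crop(t,352,187,80,60);d=crop(t,228,164,80,60)
cv2.imwrite("pics/c0.png",np.vstack([np.hstack([a,b]),np.hstack([c,d])]))
```

```text
(no output)
```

View pics/c0.png

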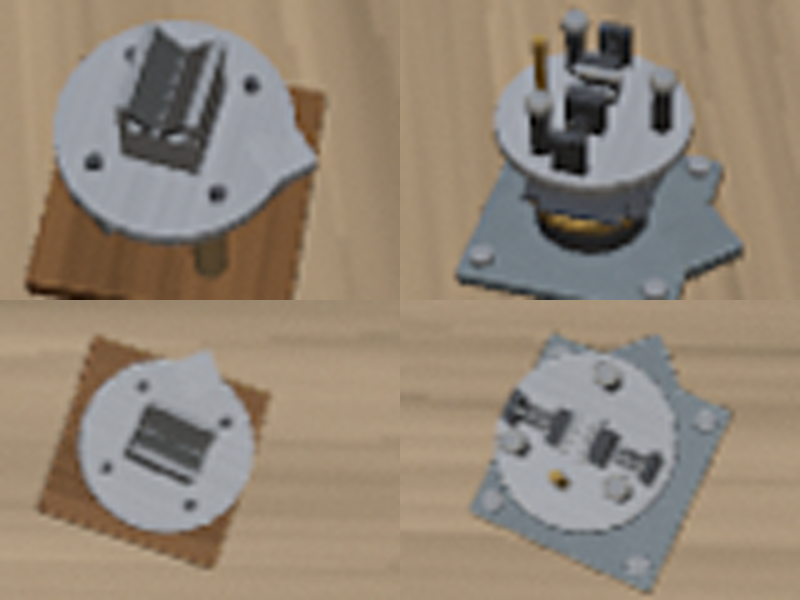

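Composite (5x). Plate tab tip is at side (335.6,287) and top (393.4,197). Mount balls (0/120/240°) are at side (328.4,149.4), (310.6,136.6), (304,153) and top (269.6,179.2), (250.6,192.4), (271.8,201.6). Ear tip is at top (279.6,171).

Run:
```python
from h import *
s=cv2.imread("pics/side0.png");t=cv2.imread("pics/top0.png")
def P(u,v,ox,oy): return (u/5+ox-.4, v/5+oy-.4)
SP=lambda u,v:P(u,v,272,255); SM=lambda u,v:P(u-400,v,276,133)
TP=lambda u,v:P(u,v-300,352,187); TM=lambda u,v:P(u-400,v-300,228,164)
def show(n,a,b): p,e=tri(a,b); print(n,p.round(4),"gap",round(e,4)); return p
tab=show("tab",SP(318,160),TP(207,350))
screws=[show("screw",SP(*a),TP(*b)) for a,b in [((252,85),(143,386)),((218,193),(226,422)),((94,161),(190,505)),((131,55),(106,467))]]
c=np.mean(screws,0); print("plate centre",c, "yaw",np.degrees(np.arctan2(*(tab-c)[[1,0]])),np.linalg.norm((tab-c)[:2]))
b=[show("ball",SM(*a),TM(*d)) for a,d in [((662,80),(608,376)),((573,18),(513,442)),((540,100),(619,488))]]
h=np.mean(b,0); print("head",h)
for q in b: print(np.linalg.norm((q-h)[:2]),np.degrees(np.arctan2(*(q-h)[[1,0]])))
ear=show("ear",SM(742,250),TM(658,336)); 
print("ear z.012",onz("top",TM(658,336),.012),onz("side",SM(742,250),.012))
# base flange corners (hidden far ones omitted)
bl=[onz("top",TM(*x),.012) for x in [(733,408),(648,592),(471,510)]]; print(np.round(bl,4), "base centre", (bl[0]+bl[2])/2)
# disc ellipses
for nm,im,roi,z in[("top",t,(352,187,80,60),.07),("side",s,(272,255,80,60),.07)]:
    x,y,w,hh=roi; g=cv2.cvtColor(im[y:y+hh,x:x+w],cv2.COLOR_BGR2HSV)
    m=((g[...,1]<60)&(g[...,2]>120)).astype(np.uint8); cs=max(cv2.findContours(m,0,1)[0],key=cv2.contourArea)
    pts=cs[:,0]+[x,y]; w3=np.array([onz(nm,p,z)[:2] for p in pts])
    (cx,cy),r=cv2.minEnclosingCircle(w3.astype(np.float32)*1000); 
    A=np.c_[2*w3,np.ones(len(w3))]
    for _ in range(6):
        k=np.linalg.lstsq(A,(w3**2).sum(1),rcond=None)[0]; rr=np.sqrt(k[2]+k[0]**2+k[1]**2); d=abs(np.linalg.norm(w3-k[:2],axis=1)-rr); kp=d<max(.003,np.median(d)); w3=w3[kp];A=A[kp]
    print(nm,"disc",k[:2],rr,len(w3))
```

```text
tab [ 0.557  -0.2168  0.0636] gap 0.0004
screw [ 0.533  -0.1769  0.0657] gap 0.0002
screw [ 0.5115 -0.2286  0.0667] gap 0.0002
screw [ 0.4592 -0.2067  0.0673] gap 0.0002
screw [ 0.4808 -0.1546  0.0664] gap 0.0016
plate centre [ 0.49610107 -0.19168605  0.06652459] yaw -22.37574249869388 0.06587616624431335
ball [0.5941 0.1661 0.1246] gap 0.0008
ball [0.5517 0.2217 0.1269] gap 0.0002
ball [0.5261 0.1567 0.1268] gap 0.0013
head [0.55728668 0.18149736 0.12608098]
0.039892438629366235 -22.67804257232536
0.04055340794743866 97.89909670867353
0.03987566423509225 -141.5645808083467
ear [0.6405 0.1479 0.0017] gap 0.0002
ear z.012 [0.63856172 0.14698481 0.012     ] [0.63856885 0.13845048 0.012     ]
[[0.5924 0.0965 0.012 ]
 [0.4713 0.1475 0.012 ]
 [0.5214 0.2641 0.012 ]] base centre [0.55690174 0.18033367 0.012     ]
top disc [ 0.49663223 -0.19141005] 0.053590427317527084 89
side disc [ 0.49569493 -0.1940761 ] 0.05327487090495578 120
```

Plate centre is (0.496,-0.192) with yaw -22.4°. Head is (0.557,0.1815) with yaw about -22°. Moving above the plate.

Call:
step_arm(rows=[[[1,3.4,-4.4,0.6,0,0,-10],[1,3.4,-4.4,0.6,0,0,-10],[1,3.4,-4.4,0.6,0,0,-10],[1,3.4,-4.4,0.6,0,0,-10],[1,3.4,-4.4,0.6,0,0,-10],[1,3.4,-4.4,0.6,0,0,-10],[1,3.4,-4.4,0.6,0,0,-10],[1,3.4,-4.4,0.6,0,0,-10],[1,3.4,-4.4,0.6,0,0,-10],[1,0,-5,0,0,0,-5],[1,0,-5,0,0,0,-0.7],[1,0,-5,0,0,0,0]]])

```text
clock: 1.6
tool_pos: [0.4998, 0.0987, 0.2803]
orientation: [-90.0, 0.0, 67.6]
force: [0.7, 0.9, 0.5]
opening: 0.0877
```

Call:
step_arm(rows=[[[1,0,-5,0,0,0,0],[1,0,-5,0,0,0,0],[1,0,-5,0,0,0,0],[1,0,-5,0,0,0,0],[1,0,-5,0,0,0,0],[1,0,-4,0,0,0,0],[1,0,0,0,0,0,0],[1,0,0,0,0,0,0]]])

```text
clock: 2.6
tool_pos: [0.4999, -0.1895, 0.2802]
orientation: [-90.0, 0.0, 67.5]
force: [-0.2, 0.8, 0.1]
opening: 0.0875
```

Call:
step_arm(rows=[[[1,-0.4,-0.25,-4,0,0,0],[1,0,0,-4,0,0,0],[1,0,0,-4,0,0,0],[1,0,0,-3,0,0,0],[1,0,0,-2,0,0,0],[1,0,0,-1.5,0,0,0],[1,0,0,-1,0,0,0],[1,0,0,-0.7,0,0,0],[1,0,0,0,0,0,0]]])

```text
clock: 3.72
tool_pos: [0.4962, -0.192, 0.0785]
orientation: [-90.0, 0.0, 67.6]
force: [-0.2, 0.6, 0.1]
opening: 0.0875
```

Run:
```python
from h import *
o=ctrl.get_obs();print(o["tool_pos"],o["force"])
s=ctrl.snapshot("side");t=ctrl.snapshot("top")
cv2.imwrite("pics/c1.png",np.hstack([cv2.resize(i,(400,400),interpolation=2) for i in(s[230:320,262:352],t[170:260,342:432])]))
```

```text
[ 0.49616779 -0.19201352  0.07846948] [-0.20515254  0.58036936  0.06585798]
```

View pics/c1.png

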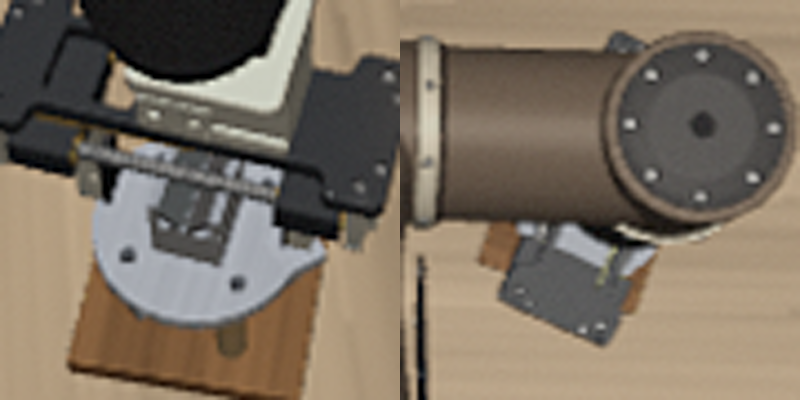

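The side crop (left) shows the fingers straddling the block, with the block at crop (190,210). The arm hides the plate from the top view. Closing.

Call:
step_arm(rows=[[[-1,0,0,0,0,0,0],[-1,0,0,0,0,0,0],[-1,0,0,0,0,0,0],[-1,0,0,0,0,0,0],[-1,0,0,0,0,0,0],[-1,0,0,0,0,0,0],[-1,0,0,0,0,0,0],[-1,0,0,0,0,0,0]]])

```text
clock: 4.82
tool_pos: [0.4962, -0.1921, 0.0785]
orientation: [-90.0, 0.0, 67.6]
force: [0.2, -0.1, -0.5]
opening: 0.036
```

Call:
step_arm(rows=[[[-1,0,0,0.2,0,0,0],[-1,0,0,0.4,0,0,0],[-1,0,0,1,0,0,0],[-1,0,0,2,0,0,0],[-1,0,0,3,0,0,0],[-1,0,0,4,0,0,0],[-1,0,0,4,0,0,0],[-1,0,0,2,0,0,0],[-1,0,0,0,0,0,0],[-1,0,0,0,0,0,0]]])

```text
clock: 6.08
tool_pos: [0.4954, -0.1918, 0.2435]
orientation: [-89.9, -0.0, 67.6]
force: [-0.2, -0.1, -6.0]
opening: 0.036
```

Call:
step_arm(rows=[[[-1,0.3,1.5,0,0,0,0],[-1,0.6,3.5,0,0,0,0],[-1,0.7,4.5,0,0,0,0],[-1,0.7,4.5,0,0,0,0],[-1,0.8,4.5,0,0,0,0],[-1,0.8,4.5,0,0,0,0],[-1,0.7,4.5,0,0,0,0],[-1,0.7,4.5,0,0,0,0],[-1,0.5,3.5,0,0,0,0],[-1,0.3,1.85,0,0,0,0],[-1,0,0,0,0,0,0],[-1,0,0,0,0,0,0]]])

```text
clock: 7.58
tool_pos: [0.5568, 0.1809, 0.244]
orientation: [-90.0, 0.1, 67.6]
force: [0.2, 0.1, -4.6]
opening: 0.0359
```

Run:
```python
from h import *
o=ctrl.get_obs();print(o["tool_pos"],o["orientation"],o["force"],o["moment"])
s=ctrl.snapshot("side");t=ctrl.snapshot("top")
cv2.imwrite("pics/side2.png",s);cv2.imwrite("pics/top2.png",t)
cv2.imwrite("pics/c2.png",np.hstack([cv2.resize(i,(400,500),interpolation=2) for i in(s[100:200,276:356],t[130:230,228:308])]))
```

```text
[0.55676013 0.18091399 0.24404762] [-8.99620979e+01  6.22801899e-02  6.75717860e+01] [ 0.20725324  0.13739779 -4.62844158] [ 0.06138027 -0.12256722 -0.02444781]
```

View pics/c2.png

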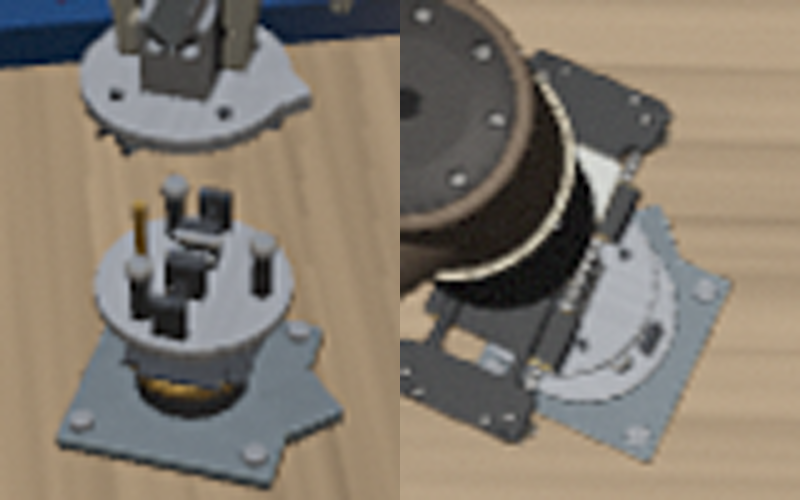

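Side crop: the plate hangs over the mount with its tab (311,98) pointing like the ear (343,410). Tilt looks small. A quick check of the tab and screws follows.

Run:
```python
from h import *
P=lambda u,v:(u/5+276-.4,v/5+100-.4)
T0=np.array([.4962,-.192,.0785]);T=np.array([.55676,.1809,.2440]);d=T-T0; print(d)
tab0=np.array([.557,-.2168,.0636]);s1=np.array([.5115,-.2286,.0667]);s2=np.array([.4592,-.2067,.0673])
for n,p0,uv in(("tab",tab0,(311,98)),("scr-x+",s1,(225,113)),("scr",s2,(116,94))):
    q=p0+d; print(n,"pred",proj("side",q).round(1),"seen",np.round(P(*uv),1),"xy err",(onz("side",P(*uv),q[2])-q).round(4))
a=[ctrl.get_obs()["force"]]; 
# disc right edge in top: circle fit of seen edge points
pts=[(675,310),(665,345),(645,375),(620,393),(590,401),(560,396)]
for z in (.1145,.225,.235):
    w=np.array([onz("top",((u-400)/5+228-.4,v/5+130-.4),z)[:2] for u,v in pts]); k=np.linalg.lstsq(np.c_[2*w,np.ones(len(w))],(w**2).sum(1),rcond=None)[0]; print(z,k[:2],np.sqrt(k[2]+k[0]**2+k[1]**2))
```

```text
[0.06056 0.3729  0.1655 ]
tab pred [338.  119.3] seen [337.8 119.2] xy err [-0.0004  0.0003  0.    ]
scr-x+ pred [320.6 122.8] seen [320.6 122.2] xy err [0.0002 0.0023 0.    ]
scr pred [298.9 119. ] seen [298.8 118.4] xy err [0.0001 0.0023 0.    ]
0.1145 [0.55516062 0.18019343] 0.05455814390262499
0.225 [0.54074539 0.16695445] 0.050535062116554834
0.235 [0.53944084 0.16575635] 0.050170982316906
```

Call:
step_arm(rows=[[[-1,0.05,0.05,-1,0,0,0],[-1,0,0,-1.5,0,0,0],[-1,0,0,-1.5,0,0,0],[-1,0,0,-1,0,0,0],[-1,0,0,-0.5,0,0,0],[-1,0,0,0,0,0,0],[-1,0,0,0,0,0,0]]])

```text
clock: 8.55
tool_pos: [0.558, 0.1821, 0.19]
orientation: [-90.0, -0.0, 67.6]
force: [-0.3, 0.0, -5.2]
opening: 0.036
```

Run:
```python
from h import *
F=[]
for i in range(4):
    s=ctrl.snapshot("side");o=ctrl.get_obs();F.append(np.r_[o["force"],o["moment"]])
print(np.round(F,2),np.mean(F,0).round(2),o["tool_pos"])
cv2.imwrite("pics/side3.png",s)
cv2.imwrite("pics/c3.png",cv2.resize(s[110:200,276:366],(600,600),interpolation=2))
```

```text
[[-0.06 -0.36 -5.07  0.12 -0.07  0.04]
 [-0.69 -1.17 -4.47  0.09 -0.12  0.02]
 [-0.33  0.44 -3.93  0.1  -0.13  0.  ]
 [ 0.32  0.17 -3.73  0.14 -0.09  0.02]] [-0.19 -0.23 -4.3   0.11 -0.1   0.02] [0.5578281  0.18205462 0.18996979]
```

View pics/c3.png

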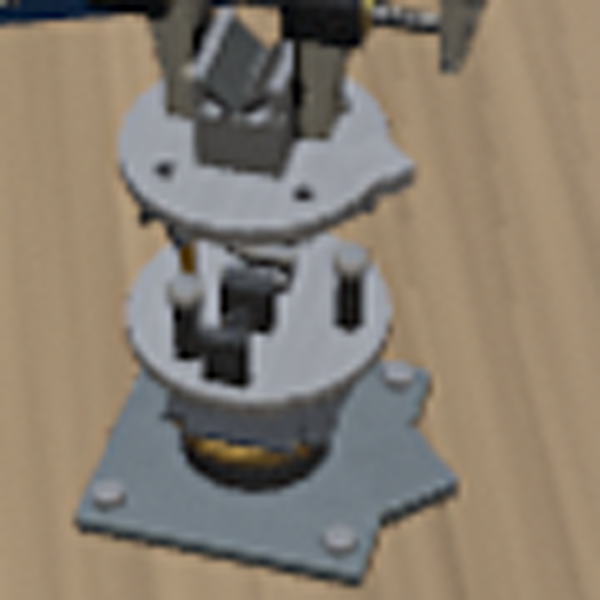

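Side crop: the disc sits about 30 mm above home, the tab (412,172) in line with the ball (350,262) and ear (455,487). Easing down.

Call:
step_arm(rows=[[[-1,-0.05,-0.05,-0.3,0,0,0],[-1,0,0,-0.3,0,0,0],[-1,0,0,-0.2,0,0,0],[-1,0,0,-0.2,0,0,0],[-1,0,0,-0.1,0,0,0],[-1,0,0,0,0,0,0]]])

```text
clock: 9.5
tool_pos: [0.5572, 0.1814, 0.1785]
orientation: [-90.0, 0.0, 67.6]
force: [0.1, 0.3, -4.5]
opening: 0.0358
```

Call:
step_arm(rows=[[[-1,0,0,-0.1,0,0,0],[-1,0,0,-0.1,0,0,0],[-1,0,0,0,0,0,0]]])

```text
clock: 9.88
tool_pos: [0.5571, 0.1814, 0.1765]
orientation: [-90.0, 0.0, 67.6]
force: [1.3, 0.4, -5.2]
opening: 0.0358
```

Call:
step_arm(rows=[[[-1,0,0,-0.1,0,0,0],[-1,0,0,-0.1,0,0,0],[-1,0,0,0,0,0,0]]])

```text
clock: 10.25
tool_pos: [0.5571, 0.1814, 0.1744]
orientation: [-90.0, 0.0, 67.6]
force: [-0.6, -1.0, -5.4]
opening: 0.0357
```

Call:
step_arm(rows=[[[-1,0,0,-0.1,0,0,0],[-1,0,0,-0.1,0,0,0],[-1,0,0,0,0,0,0]]])

```text
clock: 10.62
tool_pos: [0.5571, 0.1814, 0.1724]
orientation: [-90.0, 0.0, 67.6]
force: [0.4, 0.1, -5.9]
opening: 0.0356
```

Call:
step_arm(rows=[[[-1,0,0,-0.1,0,0,0],[-1,0,0,-0.1,0,0,0],[-1,0,0,0,0,0,0]]])

```text
clock: 11.0
tool_pos: [0.5571, 0.1814, 0.1705]
orientation: [-90.0, 0.0, 67.6]
force: [-0.8, -0.7, -4.5]
opening: 0.036
```

Call:
step_arm(rows=[[[-1,0,0,-0.1,0,0,0],[-1,0,0,-0.1,0,0,0],[-1,0,0,0,0,0,0]]])

```text
clock: 11.38
tool_pos: [0.5571, 0.1814, 0.1684]
orientation: [-90.0, 0.0, 67.6]
force: [-0.2, -0.2, -4.9]
opening: 0.0359
```

Call:
step_arm(rows=[[[-1,0,0,-0.1,0,0,0],[-1,0,0,-0.1,0,0,0],[-1,0,0,0,0,0,0]]])

```text
clock: 11.75
tool_pos: [0.5577, 0.1819, 0.1669]
orientation: [-90.0, -0.1, 67.6]
force: [0.1, 1.5, -2.3]
opening: 0.0359
```

Call:
step_arm(rows=[[[-1,0,0,-0.1,0,0,0],[-1,0,0,0,0,0,0]]])

```text
clock: 12.0
tool_pos: [0.5579, 0.1819, 0.1665]
orientation: [-90.1, -0.1, 67.6]
force: [0.3, 1.1, 3.1]
opening: 0.0359
```

Call:
step_arm(rows=[[[-1,0.05,0.05,-0.1,0,0,0],[-1,0,0,0,0,0,0]]])

```text
clock: 12.25
tool_pos: [0.5582, 0.182, 0.1659]
orientation: [-90.1, -0.0, 67.6]
force: [-2.1, 1.3, 8.3]
opening: 0.0361
```

Call:
step_arm(rows=[[[-1,0,0,-0.1,0,0,0],[-1,0,0,0,0,0,0]]])

```text
clock: 12.5
tool_pos: [0.5585, 0.182, 0.1653]
orientation: [-90.1, -0.1, 67.6]
force: [-1.3, 0.1, 9.0]
opening: 0.0361
```

Call:
step_arm(rows=[[[-1,0,0,-0.1,0,0,0],[-1,0,0,0,0,0,0]]])

```text
clock: 12.75
tool_pos: [0.5587, 0.1819, 0.1641]
orientation: [-90.1, -0.1, 67.6]
force: [1.2, -0.1, 5.5]
opening: 0.0362
```

Call:
step_arm(rows=[[[-1,0,0,-0.05,0,0,0],[-1,0,0,0,0,0,0]]])

```text
clock: 13.0
tool_pos: [0.5586, 0.1818, 0.1631]
orientation: [-90.1, -0.0, 67.6]
force: [0.6, 0.9, 5.0]
opening: 0.0363
```

Call:
step_arm(rows=[[[-1,0,0,-0.1,0,0,0],[-1,0,0,0,0,0,0]]])

```text
clock: 13.25
tool_pos: [0.5578, 0.1817, 0.1609]
orientation: [-90.0, 0.0, 67.6]
force: [3.2, -0.8, 0.6]
opening: 0.0353
```

Call:
step_arm(rows=[[[-1,0,0,-0.1,0,0,0],[-1,0,0,0,0,0,0]]])

```text
clock: 13.5
tool_pos: [0.557, 0.1817, 0.159]
orientation: [-89.9, 0.1, 67.6]
force: [2.7, 0.7, -6.1]
opening: 0.0362
```

Call:
step_arm(rows=[[[-1,0,0,-0.1,0,0,0],[-1,0,0,0,0,0,0]]])

```text
clock: 13.75
tool_pos: [0.5569, 0.1818, 0.1581]
orientation: [-89.9, 0.1, 67.6]
force: [1.4, 0.2, -8.2]
opening: 0.0357
```

Call:
step_arm(rows=[[[-1,0,0,-0.1,0,0,0],[-1,0,0,0,0,0,0]]])

```text
clock: 14.0
tool_pos: [0.5571, 0.1818, 0.1574]
orientation: [-89.9, 0.0, 67.6]
force: [1.0, 1.1, -7.9]
opening: 0.0361
```

Call:
step_arm(rows=[[[-1,0,0,-0.1,0,0,0],[-1,0,0,0,0,0,0]]])

```text
clock: 14.25
tool_pos: [0.5573, 0.1818, 0.1566]
orientation: [-90.0, 0.0, 67.6]
force: [0.5, 0.5, -9.2]
opening: 0.0356
```

Call:
step_arm(rows=[[[-1,0,0,-0.1,0,0,0],[-1,0,0,0,0,0,0]]])

```text
clock: 14.5
tool_pos: [0.5575, 0.1818, 0.1557]
orientation: [-90.0, 0.0, 67.6]
force: [1.3, 1.2, -9.7]
opening: 0.0362
```

Call:
step_arm(rows=[[[-1,0,0,-0.1,0,0,0],[-1,0,0,0,0,0,0]]])

```text
clock: 14.75
tool_pos: [0.5577, 0.182, 0.155]
orientation: [-90.0, -0.0, 67.6]
force: [0.0, 0.7, -9.4]
opening: 0.0359
```

Call:
step_arm(rows=[[[-1,0,0,-0.1,0,0,0],[-1,0,0,0,0,0,0]]])

```text
clock: 15.0
tool_pos: [0.558, 0.182, 0.1547]
orientation: [-90.0, -0.0, 67.6]
force: [-0.5, 0.4, -2.8]
opening: 0.0357
```

Call:
step_arm(rows=[[[-1,0,0,-0.1,0,0,0],[-1,0,0,0,0,0,0]]])

```text
clock: 15.25
tool_pos: [0.5582, 0.1821, 0.1545]
orientation: [-90.1, -0.1, 67.6]
force: [-3.7, 0.5, 5.1]
opening: 0.0364
```

Call:
step_arm(rows=[[[-0.3,0,0,0,0,0,0],[0,0,0,0,0,0,0],[0.5,0,0,0,0,0,0],[1,0,0,0,0,0,0],[1,0,0,0,0,0,0],[1,0,0,0,0,0,0],[1,0,0,0,0,0,0],[1,0,0,0,0,0,0]]])

```text
clock: 16.25
tool_pos: [0.5577, 0.1819, 0.1531]
orientation: [-90.0, 0.0, 67.6]
force: [-0.4, 0.1, -0.2]
opening: 0.0872
```

Call:
step_arm(rows=[[[1,0,0,0.3,0,0,0],[1,0,0,0.7,0,0,0],[1,0,0,1.5,0,0,0],[1,0,0,3,0,0,0],[1,0,0,4,0,0,0],[1,0,0,4,0,0,0],[1,-3,0,4,0,0,0],[1,-5,0,0,0,0,0],[1,-5,0,0,0,0,0],[1,0,0,0,0,0,0]]])

```text
clock: 17.5
tool_pos: [0.4255, 0.1816, 0.3305]
orientation: [-90.1, -0.2, 67.7]
force: [1.2, 0.7, 0.2]
opening: 0.0877
```

Run:
```python
from h import *
o=ctrl.get_obs();print(o["clock"],o["tool_pos"],o["force"])
s=ctrl.snapshot("side");t=ctrl.snapshot("top")
cv2.imwrite("pics/side4.png",s);cv2.imwrite("pics/top4.png",t)
cv2.imwrite("pics/c4.png",np.hstack([cv2.resize(i,(400,400),interpolation=2) for i in(s[125:205,276:356],t[154:234,228:308])]))
```

```text
17.5 [0.42551664 0.18158772 0.33048729] [1.15575131 0.68725617 0.15416111]
```

View pics/c4.png

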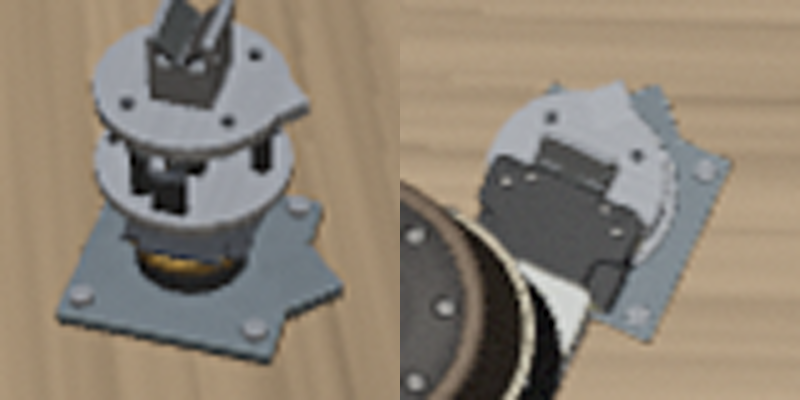

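Side crop: the plate sits on the balls, the tab (308,105) points the same way as the ear (342,290), and nothing is touching it. The top view is half covered by the arm, so I'm clearing it to measure height and level.

Call:
step_arm(rows=[[[1,0,5,0,0,0,0],[1,0,5,0,0,0,0],[1,0,5,0,0,0,0],[1,0,5,0,0,0,0],[1,0,4,0,0,0,0],[1,0,0,0,0,0,0],[1,0,0,0,0,0,0]]])

```text
clock: 18.48
tool_pos: [0.4283, 0.4219, 0.3274]
orientation: [-90.0, 0.1, 67.6]
force: [0.7, -0.7, 0.2]
opening: 0.0879
```

Run:
```python
from h import *
s=ctrl.snapshot("side");t=ctrl.snapshot("top")
cv2.imwrite("pics/side5.png",s);cv2.imwrite("pics/top5.png",t)
s0=cv2.imread("pics/side0.png")
f=lambda i:cv2.resize(i,(400,300),interpolation=2)
cv2.imwrite("pics/c5.png",np.vstack([np.hstack([f(s[120:180,280:360]),f(t[162:222,232:312])]),np.hstack([f(s[190:250,280:360]),f(t[162:222,292:372])])]))
```

```text
(no output)
```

View pics/c5.png

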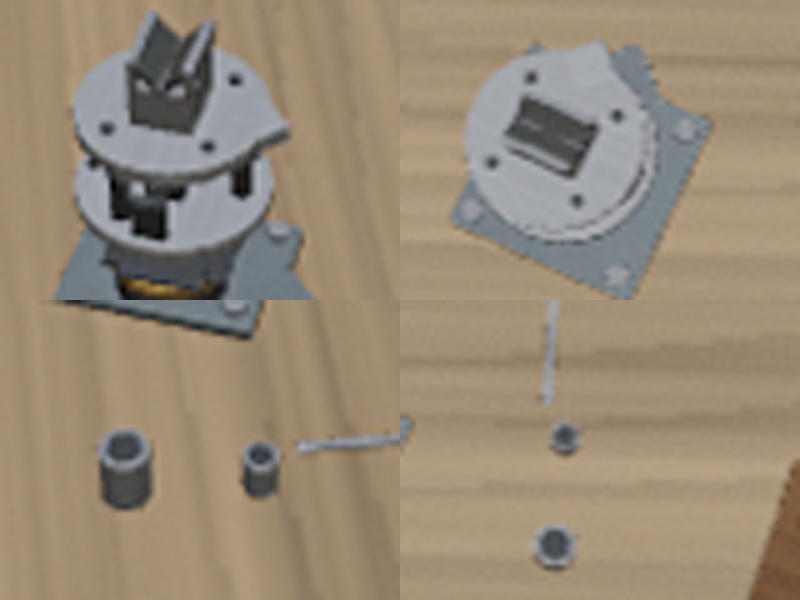

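Screws are at side (235,79), (208,146), (106,128) and top (531,77), (617,116), (577,201), (491,162). The tab is at side (288,129) and top (601,43). The sockets are upright.

Run:
```python
from h import *
S=lambda u,v:(u/5+280-.4,v/5+120-.4); T=lambda u,v:((u-400)/5+232-.4,v/5+162-.4)
q=[tri(S(*a),T(*b))[0] for a,b in [((235,79),(531,77)),((208,146),(617,116)),((106,128),(577,201))]]
tab,_=tri(S(288,129),T(601,43)); print(np.round(q,4),"tab",tab.round(4))
c=(q[0]+q[2])/2; print("centre",c,"yaw",np.degrees(np.arctan2(*(tab-c)[[1,0]])))
n=np.cross(q[0]-q[1],q[2]-q[1]); n/=np.linalg.norm(n); print("tilt",np.degrees(np.arccos(abs(n[2]))))
for k in("side","top"):
    a=cv2.imread(f"pics/{k}0.png").astype(int);b=cv2.imread(f"pics/{k}5.png").astype(int)
    m=(abs(a-b).max(2)>45).astype(np.uint8); m=cv2.morphologyEx(m,2,np.ones((2,2),np.uint8)); n_,_,st,_=cv2.connectedComponentsWithStats(cv2.dilate(m,np.ones((5,5))))
    print(k,[r.tolist() for r in st[1:]])
```

```text
[[0.5951 0.1982 0.1443]
 [0.5731 0.1459 0.1445]
 [0.5211 0.1678 0.1443]] tab [0.6178 0.1575 0.1408]
centre [0.55808547 0.18303149 0.14430917] yaw -23.180886598936407
tilt 0.21123100161238248
side [[152, 0, 52, 50, 1553], [210, 0, 82, 43, 1869], [0, 17, 63, 147, 3327], [294, 123, 47, 37, 1246], [94, 165, 41, 35, 741], [68, 183, 34, 27, 370], [105, 194, 6, 8, 48], [0, 207, 57, 33, 1323], [99, 222, 22, 19, 217], [282, 258, 56, 48, 2046]]
top [[264, 170, 12, 8, 87], [245, 173, 38, 33, 719], [0, 181, 274, 219, 26113], [367, 198, 39, 39, 1264], [296, 348, 11, 12, 107], [334, 350, 23, 37, 426], [294, 361, 17, 17, 172], [320, 364, 13, 8, 78], [310, 376, 6, 6, 36], [298, 386, 7, 6, 42], [285, 394, 10, 6, 56], [296, 395, 6, 5, 30], [336, 397, 6, 3, 18]]
```

```bash
python3 -c "
from plant import ctrl
print(ctrl.close_job(),ctrl.get_obs()['clock'])"
```

```text
the job is handed in; nothing more can be done
the job is handed in; nothing more can be done
```

The plate is on the three-ball mount with its tab over the ear, the gripper is open and clear, and the job is handed in at about 18.6 s on the clock. I lifted it off its rest by the V-block, carried it over the mount and eased it down in steps of 1 to 3 mm, no more than 1 mm once it touched.

**What I felt:**
- **Jaws:** they met the stud about 12 mm above where the plate stopped, as the text says.
- **Load:** at the steps I read, the most on the mount was about 14 N including the plate's weight, against the 30 N limit.
- **Pull-in:** the jaws then pulled the plate down (wrist force about -9 N) until it stopped firmly. I let go after that.

**Last checks:**
- **Position:** two views put the plate within about 2 mm of the head's measured centre. It is turned about 1° from the mount, which is within how well I could pick points in the pictures.
- **Level:** the tilt came out at 0.2°.
- **Bystanders:** comparing first and last pictures, only the arm, plate and rest areas changed. The arm hid the tape measure's area in the top view, but the side view shows no change there.

I could not read the seat pin or the collar. "Fully home" rests on the level, the firm stop and the 12 mm of travel. The two heights differ by about 2 mm: roughly 136 mm for the plate's origin from the tool, 138 mm from the cameras.

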